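# Rack the kiln props

### The job

Put the three tall kiln props away, one in each of the three free pockets of the wooden prop rack: two of them stand on the kiln shelf slab and one lies on the bench. Before the lying one goes into the rack, stand it on end on the slab and let go of it, to see that it stands true.

Things in the scene. Friction and masses are not known exactly. Their poses are not given: they have to be found in the camera images.
- prop_a: square kiln prop, pale grey fired-clay post 34 x 34 mm in section and 80 mm long with a dark 16 mm bore mark in each end; origin at its centre, z along its length; about 0.16 kg; stands upright on the kiln shelf slab
- prop_b: square kiln prop, pale grey fired-clay post 34 x 34 mm in section and 80 mm long with a dark 16 mm bore mark in each end; origin at its centre, z along its length; about 0.16 kg; stands upright on the kiln shelf slab
- prop_c: square kiln prop, pale grey fired-clay post 34 x 34 mm in section and 80 mm long with a dark 16 mm bore mark in each end; origin at its centre, z along its length; about 0.16 kg; lies on one of its long sides on the bench, to the robot's right, at any of many headings; both ends are alike, so it may be stood on either
- racked_prop: another such prop (34 x 34 x 80 mm, origin at its centre) already standing in one pocket of the rack, which varies; leave it there
- rack: fixed wooden prop rack, a block 90 (x) x 270 (y) x 62 mm high with four square pockets in a row along its y, 62 mm apart; origin at the centre of its underside
- rack_hole0 (a point): centre of the mouth of pocket 0 (at y = -93 mm of the rack's frame), at the rack's top face, axes as the rack's; pocket 39 x 39 mm with a small chamfer, 50 mm deep, a 3 mm felt pad on the floor of the free ones, so a seated prop has its centre 7 mm below this point and sticks out 33 mm
- rack_hole1 (a point): centre of the mouth of pocket 1 (at y = -31 mm of the rack's frame), at the rack's top face, axes as the rack's; pocket 39 x 39 mm with a small chamfer, 50 mm deep, a 3 mm felt pad on the floor of the free ones, so a seated prop has its centre 7 mm below this point and sticks out 33 mm
- rack_hole2 (a point): centre of the mouth of pocket 2 (at y = 31 mm of the rack's frame), at the rack's top face, axes as the rack's; pocket 39 x 39 mm with a small chamfer, 50 mm deep, a 3 mm felt pad on the floor of the free ones, so a seated prop has its centre 7 mm below this point and sticks out 33 mm
- rack_hole3 (a point): centre of the mouth of pocket 3 (at y = 93 mm of the rack's frame), at the rack's top face, axes as the rack's; pocket 39 x 39 mm with a small chamfer, 50 mm deep, a 3 mm felt pad on the floor of the free ones, so a seated prop has its centre 7 mm below this point and sticks out 33 mm
- kiln_shelf: fixed kiln shelf, a flat off-white slab 240 (x) x 220 (y) x 18 mm thick lying on the bench; origin at the centre of its underside; its near half (its own x below 0) is empty
- short_prop: short square kiln prop 34 x 34 x 40 mm, stands on the bench near the robot; origin at its centre; bystander
- beaker: terracotta beaker 72 mm wide, 85 mm high, beyond the slab; bystander
- glaze_jar: glass jar 68 mm wide, 100 mm high, beyond the slab to the right; bystander
- glaze_brush: brush 200 mm long lying flat at the right, beyond the lying prop; bystander
- stilt: small white three-legged kiln stilt, 60 mm across, 14 mm high, at the near right; bystander
- wood_rib: flat wooden rib 100 x 50 x 6 mm lying in front of the robot; bystander
- slip_bowl: blue bowl 110 mm wide, 50 mm high, beyond the rack; bystander

How it is judged:
On the way:
1. the prop that lay on the bench stands upright (within 3 degrees) on the kiln shelf slab, its centre at least 20 mm in from the slab's edges, released and still for 0.3 s ((angle between prop_c's own z axis and vertical below 0.06 rad or angle between prop_c's own z axis and vertical above 3.08 rad) and z of prop_c in the frame of kiln_shelf between 0.054 and 0.062 m and x of prop_c in the frame of kiln_shelf between -0.1 and 0.1 m and y of prop_c in the frame of kiln_shelf between -0.09 and 0.09 m and contact force between prop_c and the fingers below 0.05 N and contact force between prop_c and kiln_shelf above 0.3 N and linear speed of prop_c below 0.02 m/s), for 0.3 s.
At the end, for the whole second after the job is handed in: the three props stand one in each of the three free pockets of the rack, down on the pocket floor (within 4 mm), centred within 8 mm and upright within 7 degrees, released and at rest (((horizontal distance between prop_a and rack_hole0 below 0.008 m and z of prop_a in the frame of rack_hole0 below -0.003 m) or (horizontal distance between prop_a and rack_hole1 below 0.008 m and z of prop_a in the frame of rack_hole1 below -0.003 m) or (horizontal distance between prop_a and rack_hole2 below 0.008 m and z of prop_a in the frame of rack_hole2 below -0.003 m) or (horizontal distance between prop_a and rack_hole3 below 0.008 m and z of prop_a in the frame of rack_hole3 below -0.003 m)) and angle between each of prop_a, prop_b's own z axis and vertical below 0.12 rad and linear speed of each of prop_a, prop_b, prop_c below 0.02 m/s and ((horizontal distance between prop_b and rack_hole0 below 0.008 m and z of prop_b in the frame of rack_hole0 below -0.003 m) or (horizontal distance between prop_b and rack_hole1 below 0.008 m and z of prop_b in the frame of rack_hole1 below -0.003 m) or (horizontal distance between prop_b and rack_hole2 below 0.008 m and z of prop_b in the frame of rack_hole2 below -0.003 m) or (horizontal distance between prop_b and rack_hole3 below 0.008 m and z of prop_b in the frame of rack_hole3 below -0.003 m)) and ((horizontal distance between prop_c and rack_hole0 below 0.008 m and z of prop_c in the frame of rack_hole0 below -0.003 m) or (horizontal distance between prop_c and rack_hole1 below 0.008 m and z of prop_c in the frame of rack_hole1 below -0.003 m) or (horizontal distance between prop_c and rack_hole2 below 0.008 m and z of prop_c in the frame of rack_hole2 below -0.003 m) or (horizontal distance between prop_c and rack_hole3 below 0.008 m and z of prop_c in the frame of rack_hole3 below -0.003 m)) and (angle between prop_c's own z axis and vertical below 0.12 rad or angle between prop_c's own z axis and vertical above 3.02 rad)); the robot touches nothing.
It fails at once if the prop already in the rack is moved by more than 20 mm (distance of racked_prop from where it was at the start of the episode above 0.02 m).
It fails at once if a prop that stood at the start is tipped or knocked over (tilted by more than 40 degrees) (angle between prop_a's own z axis and vertical above 0.7 rad).
It fails at once if a prop that stood at the start is tipped or knocked over (tilted by more than 40 degrees) (angle between prop_b's own z axis and vertical above 0.7 rad).
It fails at once if something else on the bench (short prop, beaker, glaze jar, brush, three-legged stilt, wooden rib, bowl) is moved by more than 40 mm (distance of any of short_prop, beaker, glaze_jar, glaze_brush, stilt, wood_rib, slip_bowl from where it was at the start of the episode above 0.04 m).
It also fails if it takes over 72 s, if anything falls off the work surface, if the arm or the gripper's body presses on something with over 40 N, if the wrist force passes 120 N, or if a joint passes its speed limit or range.

### The arm

A 6-joint arm with a two-finger parallel gripper is mounted at the origin on the work surface. World frame = base frame: x ahead of the robot, y to its left, z up, the work surface at z = 0. Lengths are in m, angles in rad, forces in N, time in s.
With the tool pointing down it reaches from about 0.4 to 0.925 m from the base axis. Payload 12.5 kg.
Tool frame: the origin (TCP) lies at the very end of the fingers, on their centre line; the grasp point (between the pads) lies 19 mm behind it (robot.grip_depth is the z of the grasp point in the tool frame, in m); z points along the fingers, y is the line along which they close (so a half turn about z gives the same grasp; the last joint's range is limited). The gripper opens to 95 mm and grips with 3 to 60 N. Pads are 20 mm wide; open, the fingers measure 119 mm over their backs; the gripper's body (75 mm by 180 mm) begins 59 mm behind the grasp point.
Start: joints at [-1.33, 0.491, 1.559, -0, 1.092, -0.106], TCP at [0.212, -0.588, 0.215] pointing down, gripper open.
Joint ranges: [-3.1, 3.1], [-0.84, 2.19], [0.05, 2.79], [-1.13, 4.28], [0.06, 2.93], [-2.69, 2.69]. Speed limits (rad/s): [2.22, 2.22, 2.79, 3.14, 3.14, 3.14].

### API

Orientations are given as a unit quaternion [w, x, y, z].
In Python, from cell import readout, vision, ticket, robot gives the robot as it stands. The module is installed in compiled form; this text tells all that it offers.
- The arm moves only by the tool apply_moves, never from a script. Its argument "motion" is a list of rows, each a list of 4 numbers: the shift along the tool's x, y, z each as a share of 0.03 m, from -1 to 1, then the turn about the tool's z as a share of 0.12 rad, from -1 to 1. A call has 1 to 10 rows; each row shifts and turns the commanded pose from where the row before left it, along the tool's axes as they then stand; what a row does not reach is not made up. A row lasts 1/10 s, in which the tool goes at most 50 mm and 8.59 degrees, less where a joint would pass 70% of its speed; a pose out of reach is approached as far as the arm can. A call with a number of a shift or a turn outside -1 to 1 is refused whole. A call with a gripper value outside its range is refused whole. "hand" is the closure, from 0 (fully open) to 1 (shut), set as the call begins (left out, the last holds). The fingers move at their own pace and stop on an object; the grip force is fixed at half the most. Time passes only in rows, so rows that do not move let the fingers close. It gives the time, the measured TCP pose, the force, the opening and the grip force at its end, in the units of the state.
- readout.observe(): the state, without advancing time (a new reading comes with each control period).
- vision.read_camera(name): name is "side" or "top"; returns (picture, depth): 384x512x3 uint8, red, green, blue; 384x512 float32, m along the optical axis (not along the pixel's ray), 0 where there is no reading.
- vision.camera_model(name): a dict with "K" (3x3 intrinsics, pixels), "eye" and "orientation" of the camera in the world. Camera axes: x right, y down, z forward; pixel columns grow to the right and rows downward; lengths in m; the calibration is good to about 2 mm. A picture is of the moment at which its call begins. camera_model takes no time and is no camera call.
- ticket.close_job(): hands the job in; it is judged then, once.
The state is a dict: "clock": time; "joint_positions": joint angles; "qd": joint speeds; "effort": joint torques, N m; "tcp_pos": TCP position; "tcp_rot": TCP orientation; "contact_force": force on the tool from outside, world axes, zero at the start; "moment": the same for the moment, N m; "gripper_width": finger opening in m; "grip_force": force on a finger pad.
Only numpy, scipy, OpenCV 4.12 (cv2) and the standard library are available. Lean on these libraries where they do the work, as an engineer would, in place of code of your own. Each camera call takes 0.05 s, during which the arm holds its last target. There are 200 camera calls.

## Working session

There is one attempt and no reset: what is moved stays moved. The work goes in short steps, Python scripts to look and compute and a tool call to move; the robot and the scene stay as the last step left them, time stands still between calls to the robot, and variables do not carry over. Pictures are saved under pics/ and viewed, at most 10 in all, crops included, and the job is handed in when it is done.

Besides the shell and the picture viewer there is one more tool, called by a JSON object that holds its "fn" and its "kwargs". apply_moves: Moves the arm, as the interface text tells. Its arguments: {"type":"object","properties":{"motion":{"type":"array"},"hand":{"type":"number"}},"required":["motion"]}

```bash
mkdir -p pics; python3 - <<'E'
from cell import readout, vision, ticket, robot
import cv2,numpy as np
for n in("side","top"):
    p,d=vision.read_camera(n); cv2.imwrite(f"pics/{n}0.png",p[:,:,::-1]); np.savez(f"{n}0.npz",p=p,d=d)
    m=vision.camera_model(n); print(n,m)
s=readout.observe(); print(s); print(robot.grip_depth)
E
```

```text
side {'K': array([[417.75458853,   0.        , 259.24578461],
       [  0.        , 417.75458853, 191.14532952],
       [  0.        ,   0.        ,   1.        ]]), 'eye': array([0.20017533, 0.62751165, 0.93258409]), 'orientation': array([ 0.07912966, -0.24271944,  0.90802913, -0.33212778])}
top {'K': array([[355.08068043,   0.        , 254.51449078],
       [  0.        , 355.08068043, 182.32268534],
       [  0.        ,   0.        ,   1.        ]]), 'eye': array([0.44173918, 0.00448291, 0.95127508]), 'orientation': array([-0.03659842,  0.70588642, -0.70537972,  0.05314474])}
{'clock': 0.1, 'joint_positions': array([-1.32961549e+00,  4.90400773e-01,  1.55822603e+00,  3.31898594e-05,
        1.09143094e+00, -1.05564289e-01]), 'qd': array([-4.94379275e-04,  2.84562322e-04,  3.05827699e-03, -1.44731676e-03,
       -3.25487724e-04, -1.41743368e-05]), 'effort': array([ 8.88052094e-02, -5.60144126e+01, -2.30410749e+01,  7.29609537e-02,
        2.96196537e-01, -6.43504070e-03]), 'tcp_pos': array([ 0.21254904, -0.58819118,  0.21520407]), 'tcp_rot': array([7.64692720e-04, 9.85009613e-01, 1.72497747e-01, 6.66963888e-05]), 'contact_force': array([ 0.02016786, -1.2811458 ,  1.02914081]), 'moment': array([-0.06119316, -0.01409102,  0.00660309]), 'grip_force': 3.8953387836227193, 'gripper_width': 0.09501541774536047}
-0.0188
```

View pics/top0.png

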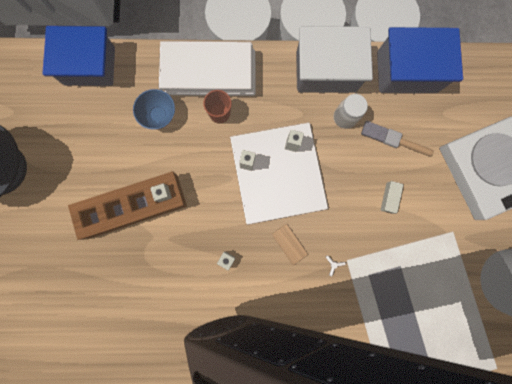

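View pics/side0.png

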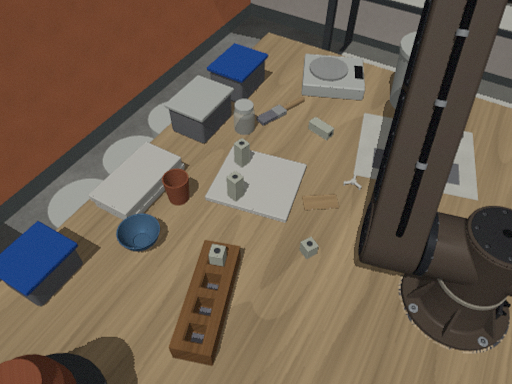

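The top view shows the slab around (278,172) with the standing props at (247,158) and (295,139). The lying prop is at (393,197), the rack at (127,205) with the racked prop in its right-hand pocket at (160,190), and the short prop at (227,260). In the side view the props' tops are at (241,146) and (235,178), the lying prop at (320,128), the pockets at (211,282), (204,305) and (196,332), and the racked prop at (217,251).

```bash
cat > h.py <<'E'
import numpy as np,cv2
from scipy.spatial.transform import Rotation as R
from cell import readout, vision
def cam(n):
    m=vision.camera_model(n); q=m["orientation"]
    return m["K"],m["eye"],R.from_quat([q[1],q[2],q[3],q[0]]).as_matrix()
def cloud(n,d):
    K,e,M=cam(n); v,u=np.mgrid[0:384,0:512]
    c=np.stack([(u-K[0,2])/K[0,0]*d,(v-K[1,2])/K[1,1]*d,d],-1)
    P=c@M.T+e; P[d==0]=np.nan; return P
def ray(n,uv,z):
    K,e,M=cam(n); uv=np.atleast_2d(uv).astype(float)
    r=np.c_[(uv[:,0]-K[0,2])/K[0,0],(uv[:,1]-K[1,2])/K[1,1],np.ones(len(uv))]@M.T
    return e+r*((z-e[2])/r[:,2])[:,None]
def tri(uv1,uv2):  # top, side pixels -> point, miss
    A=[];b=[]
    o=[];D=[]
    for n,uv in(("top",uv1),("side",uv2)):
        K,e,M=cam(n); p=ray(n,uv,0)[0]; d=p-e; d/=np.linalg.norm(d); o.append(e);D.append(d)
    s=np.linalg.lstsq(np.c_[D[0],-D[1]],o[1]-o[0],rcond=None)[0]
    a=o[0]+s[0]*D[0];c=o[1]+s[1]*D[1]; return (a+c)/2,np.linalg.norm(a-c)
def shot(n,tag=None):
    p,d=vision.read_camera(n)
    if tag: cv2.imwrite(f"pics/{n}{tag}.png",p[:,:,::-1])
    return p,d
def rect(mask,n,z):
    """largest contour of mask -> world rect at height z: centre,size,yaw deg(long side)"""
    cs,_=cv2.findContours(mask.astype(np.uint8),cv2.RETR_EXTERNAL,cv2.CHAIN_APPROX_NONE)
    c=max(cs,key=cv2.contourArea); W=ray(n,c[:,0],z)[:,:2]
    (cx,cy),(w,h),a=cv2.minAreaRect((W*1000).astype(np.float32))
    if w<h: w,h,a=h,w,a+90
    return np.round([cx,cy,w,h,(a+90)%180-90],1)
def blobs(mask,lo,hi):
    n,l,s,c=cv2.connectedComponentsWithStats(mask.astype(np.uint8))
    return [(l==i,s[i],c[i]) for i in range(1,n) if lo<=s[i,4]<=hi]
E
python3 - <<'E'
from h import *
np.set_printoptions(suppress=True,precision=4)
for n in("top","side"):
    f=np.load(n+"0.npz"); p=f["p"].astype(int);d=f["d"];P=cloud(n,d);Z=P[...,2]
    hsv=cv2.cvtColor(f["p"],cv2.COLOR_RGB2HSV); S=hsv[...,1];V=hsv[...,2]
    inb=(P[...,0]>.15)&(P[...,0]<.75)&(P[...,1]>-.45)&(P[...,1]<.55)
    print(n,"bench z",np.nanmedian(Z[inb&(abs(Z)<.012)]))
    for nm,lo,hi in(("tops",.088,.106),("slab",.011,.026),("lying/short",.027,.046),("racktop",.052,.072)):
        for m,s,c in blobs(inb&(Z>lo)&(Z<hi),25,20000):
            print(nm,c,s[4],"Z",round(np.nanmedian(Z[m]),4),"hsv",np.median(hsv[m],0),rect(m,n,np.nanmedian(Z[m])))
E
```

```text
top bench z 0.00010911573639066363
tops [354.4982 109.638 ] 279 Z 0.0995 hsv [ 19.  10. 204.] [ 732.2 -266.2   58.7   33.6  -89.6]
tops [295.2769 137.7282] 195 Z 0.0979 hsv [ 24.  23. 196.] [ 661.9 -116.2   35.9   34.   -14.7]
tops [247.0404 157.9798] 198 Z 0.0977 hsv [ 24.  24. 199.] [610.7   2.8  35.   33.3 -13.8]
tops [158.6359 191.959 ] 195 Z 0.092 hsv [ 24.  25. 194.] [527.9 216.3  34.1  33.9  18.8]
slab [153.3333 119.9883] 171 Z 0.0177 hsv [108.  79. 102.] [730.3 251.5  86.3  40.4  88.4]
slab [339.4186 122.9767] 43 Z 0.0185 hsv [ 16.  31. 123.] [ 725.4 -249.3   54.    16.3   48.1]
slab [385.406  135.1761] 670 Z 0.0176 hsv [131.5  13.  131. ] [ 687.9 -382.7  147.8   43.8   69. ]
slab [278.525  175.0298] 6716 Z 0.0178 hsv [ 13.  10. 230.] [588.3 -80.5 239.2 219.2  10.8]
slab [385.3485 195.9091] 66 Z 0.0199 hsv [ 23.  28. 140.] [ 525.2 -364.9   77.8    6.3  -15.2]
slab [139.7483 201.5497] 151 Z 0.0151 hsv [13. 36. 79.] [510.5 283.7  34.4  31.3  18.8]
slab [116.1439 209.518 ] 139 Z 0.0153 hsv [13. 48. 78.] [489.8 344.2  34.2  29.5  18.8]
slab [ 92.3701 217.189 ] 127 Z 0.0151 hsv [1
[... 4081 characters left out ...]
51.1 205.6  83.7  82.1]
lying/short [202.9474 303.0921] 76 Z 0.0374 hsv [ 14.  145.5  83.5] [496.2 328.2  36.4  33.2  19.1]
lying/short [194.1316 330.0395] 76 Z 0.0374 hsv [ 14.5 147.   80.5] [476.1 389.   36.   35.1  17.3]
racktop [246.3855 119.747 ] 83 Z 0.0629 hsv [ 26.  19. 105.] [ 723.9 -250.4   60.6   35.4   53. ]
racktop [241.4458 155.1566] 83 Z 0.0629 hsv [ 33.  25. 117.] [ 659.5 -105.3   46.    38.9   25.2]
racktop [180.0988 190.8519] 81 Z 0.0633 hsv [  9. 153.  84.] [730.7  91.5  55.4  25.2  62.5]
racktop [235.25   189.0125] 80 Z 0.0612 hsv [ 33.  23. 119.] [606.4  12.8  44.6  33.8  35.2]
racktop [205.0809 301.1269] 3586 Z 0.0624 hsv [ 15. 143. 109.] [499.4 306.  273.5  91.8 -71.6]
```

```bash
cat > plan.py <<'E'
import sys,json
from h import *
# args: waypoints "x,y,z,psi" in mm/deg (psi = yaw of tool x; '.' keeps) ; turn first then shift
s=readout.observe(); q=s["tcp_rot"]; M=R.from_quat([q[1],q[2],q[3],q[0]]).as_matrix()
cur=np.r_[s["tcp_pos"]*1000,np.degrees(np.arctan2(M[1,0],M[0,0]))]
print("now",s["clock"],cur.round(1),"w",round(s["gripper_width"],4),"F",s["contact_force"].round(1))
for a in sys.argv[1:]:
    t=[c if v=="." else float(v) for v,c in zip(a.split(","),cur)]
    turn=-np.radians((t[3]-cur[3]+180)%360-180)/.12
    p=np.radians(t[3]); d=np.subtract(t[:3],cur[:3])/30
    sh=[d[0]*np.cos(p)+d[1]*np.sin(p),d[0]*np.sin(p)-d[1]*np.cos(p),-d[2]]
    print(a,"turn",round(turn,2),"shift",np.round(sh,2),"rows>=",np.ceil(np.abs(sh).max()))
    cur=np.array(t)
E
python3 plan.py 521.8,-379.3,150,-14.6 .,.,3,.
```

```text
now 0.1 [ 212.5 -588.2  215.2   19.9] w 0.095 F [ 0.  -1.3  1. ]
521.8,-379.3,150,-14.6 turn 5.01 shift [ 8.22 -9.34  2.17] rows>= 10.0
.,.,3,. turn -0.0 shift [ 0.  -0.   4.9] rows>= 5.0
```

{"fn": "apply_moves", "kwargs": {"motion": [[0,0,0,1],[0,0,0,1],[0,0,0,1],[0,0,0,1],[0,0,0,1]], "hand": 0}}

```text
clock: 0.6
tcp_pos: [0.2126, -0.5875, 0.2143]
tcp_rot: [-0.0, 0.992, -0.129, -0.0]
contact_force: [-0.1, -0.7, -5.8]
gripper_width: 0.0955
grip_force: 0.0
```

{"fn": "apply_moves", "kwargs": {"motion": [[0.82,-0.93,0.2,0],[0.82,-0.93,0.2,0],[0.82,-0.93,0.2,0],[0.82,-0.93,0.2,0],[0.82,-0.93,0.2,0],[0.82,-0.93,0.2,0],[0.82,-0.93,0.2,0],[0.82,-0.93,0.2,0],[0.82,-0.93,0.2,0],[0.82,-0.93,0.2,0]]}}

```text
clock: 1.6
tcp_pos: [0.5213, -0.378, 0.1536]
tcp_rot: [-0.0, 0.992, -0.126, -0.001]
contact_force: [1.4, -1.3, -6.4]
gripper_width: 0.0953
grip_force: 0.0
```

```bash
python3 plan.py 521.8,-379.3,120,-14.6 .,.,3,.; python3 - <<'E'
from h import *
for n in("top","side"): p,d=shot(n,"1"); np.savez(n+"1.npz",p=p,d=d)
E
```

```text
now 1.6 [ 521.3 -378.   153.6  -14.5] w 0.0953 F [ 1.4 -1.3 -6.4]
521.8,-379.3,120,-14.6 turn 0.01 shift [0.03 0.04 1.12] rows>= 2.0
.,.,3,. turn -0.0 shift [ 0.  -0.   3.9] rows>= 4.0
```

View pics/top1.png

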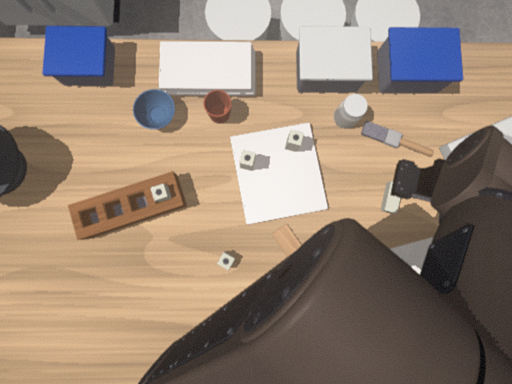

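The picture shows the gripper at about (410,180), over the lying prop, which is partly visible at (388,197). Next I descend and grip.

{"fn": "apply_moves", "kwargs": {"motion": [[0.03,0.04,1,0],[0,0,1,0],[0,0,1,0],[0,0,1,0],[0,0,0.7,0],[0,0,0.3,0],[0,0,0,0],[0,0,0,0]]}}

```text
clock: 2.5
tcp_pos: [0.5212, -0.3812, 0.0054]
tcp_rot: [0.0, 0.992, -0.126, 0.0]
contact_force: [0.7, -0.9, -6.5]
gripper_width: 0.095
grip_force: 0.0
```

{"fn": "apply_moves", "kwargs": {"motion": [[0,0,0,0],[0,0,0,0],[0,0,0,0],[0,0,0,0],[0,0,0,0],[0,0,0,0]], "hand": 1}}

```text
clock: 3.1
tcp_pos: [0.5211, -0.3807, 0.0047]
tcp_rot: [0.0, 0.992, -0.126, 0.0]
contact_force: [0.5, 0.0, -7.5]
gripper_width: 0.0526
grip_force: 0.0
```

```bash
python3 plan.py .,.,130,. 398,270,130,18.5 .,.,100,.
```

```text
now 3.1 [ 521.1 -380.7    4.7  -14.5] w 0.0526 F [ 0.5  0.  -7.5]
.,.,130,. turn -0.0 shift [ 0.   -0.   -4.18] rows>= 5.0
398,270,130,18.5 turn -4.8 shift [  2.99 -21.87  -0.  ] rows>= 22.0
.,.,100,. turn -0.0 shift [0. 0. 1.] rows>= 1.0
```

The fingers have not finished closing. I'll give them more rows, then lift.

{"fn": "apply_moves", "kwargs": {"motion": [[0,0,0,0],[0,0,0,0],[0,0,0,0],[0,0,0,0],[0,0,0,0]], "hand": 1}}

```text
clock: 3.6
tcp_pos: [0.5211, -0.3808, 0.0046]
tcp_rot: [0.0, 0.992, -0.126, 0.0]
contact_force: [-0.2, -1.1, -7.2]
gripper_width: 0.0336
grip_force: 30.0
```

{"fn": "apply_moves", "kwargs": {"motion": [[0,0,-0.6,0],[0,0,-0.9,0],[0,0,-0.9,0],[0,0,-0.9,0],[0,0,-0.9,0],[0,0,0,0]]}}

```text
clock: 4.2
tcp_pos: [0.5221, -0.3815, 0.1338]
tcp_rot: [0.002, 0.992, -0.126, 0.002]
contact_force: [0.9, -0.6, -9.8]
gripper_width: 0.0342
grip_force: 30.0
```

```bash
python3 plan.py 392.7,290.3,130,18.5 418.4,298.9,78,.
```

```text
now 4.2 [ 522.1 -381.5  133.8  -14.5] w 0.0342 F [ 0.9 -0.6 -9.8]
392.7,290.3,130,18.5 turn -4.8 shift [  3.02 -22.61   0.13] rows>= 23.0
418.4,298.9,78,. turn -0.0 shift [ 0.9  -0.    1.73] rows>= 2.0
```

{"fn": "apply_moves", "kwargs": {"motion": [[0,0,0,-0.96],[0,0,0,-0.96],[0,0,0,-0.96],[0,0,0,-0.96],[0,0,0,-0.96]]}}

```text
clock: 4.7
tcp_pos: [0.5206, -0.3802, 0.1286]
tcp_rot: [-0.001, 0.987, 0.163, -0.001]
contact_force: [1.0, -0.4, -7.9]
gripper_width: 0.0338
grip_force: 30.0
```

{"fn": "apply_moves", "kwargs": {"motion": [[0.13,-0.98,0,0],[0.13,-0.98,0,0],[0.13,-0.98,0,0],[0.13,-0.98,0,0],[0.13,-0.98,0,0],[0.13,-0.98,0,0],[0.13,-0.98,0,0],[0.13,-0.98,0,0],[0.13,-0.98,0,0],[0.13,-0.98,0,0]]}}

```text
clock: 5.7
tcp_pos: [0.4638, -0.0882, 0.1293]
tcp_rot: [-0.0, 0.987, 0.161, -0.001]
contact_force: [0.8, -0.9, -8.4]
gripper_width: 0.034
grip_force: 30.0
```

{"fn": "apply_moves", "kwargs": {"motion": [[0.13,-0.98,0,0],[0.13,-0.98,0,0],[0.13,-0.98,0,0],[0.13,-0.98,0,0],[0.13,-0.98,0,0],[0.13,-0.98,0,0],[0.13,-0.98,0,0],[0.13,-0.98,0,0],[0.13,-0.98,0,0],[0.13,-0.98,0,0]]}}

```text
clock: 6.7
tcp_pos: [0.4075, 0.2027, 0.1294]
tcp_rot: [0.0, 0.987, 0.161, -0.001]
contact_force: [0.2, -0.5, -8.7]
gripper_width: 0.0338
grip_force: 30.0
```

{"fn": "apply_moves", "kwargs": {"motion": [[0.13,-0.98,0,0],[0.13,-0.98,0,0],[0.13,-0.98,0,0],[0,0,0,0],[0,0,0,0]]}}

```text
clock: 7.2
tcp_pos: [0.3909, 0.289, 0.1294]
tcp_rot: [0.0, 0.987, 0.161, -0.001]
contact_force: [0.7, -1.4, -8.1]
gripper_width: 0.0337
grip_force: 30.0
```

```bash
python3 plan.py 392.7,290.3,130,18.5 418.4,298.9,78,.; python3 - <<'E'
from h import *
for n in("top","side"): p,d=shot(n,"2"); np.savez(n+"2.npz",p=p,d=d)
a=[cv2.imread(f"pics/{n}2.png")[y:y+200,x:x+250] for n,x,y in(("top",30,130),("side",120,180))]
cv2.imwrite("pics/c2.png",cv2.resize(np.hstack(a),None,fx=1.6,fy=1.6))
E
```

```text
now 7.2 [390.9 289.  129.4  18.6] w 0.0337 F [ 0.7 -1.4 -8.1]
392.7,290.3,130,18.5 turn 0.01 shift [ 0.07 -0.02 -0.02] rows>= 1.0
418.4,298.9,78,. turn -0.0 shift [ 0.9  -0.    1.73] rows>= 2.0
```

View pics/c2.png

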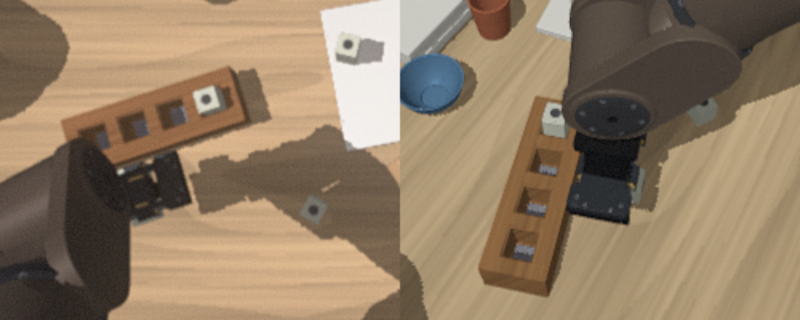

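{"fn": "apply_moves", "kwargs": {"motion": [[0.5,0,0.7,0],[0.47,0,0.7,0],[0,0,0.37,0],[0,0,0.2,0],[0,0,0.12,0],[-0.08,0,0.15,0],[-0.07,0,0.16,0],[0,0,0,0]]}}

```text
clock: 8.1
tcp_pos: [0.4149, 0.2966, 0.0592]
tcp_rot: [-0.0, 0.987, 0.161, 0.001]
contact_force: [1.0, -2.9, -4.8]
gripper_width: 0.0338
grip_force: 30.0
```

{"fn": "apply_moves", "kwargs": {"motion": [[-0.04,0,0.16,0],[-0.03,0,0.17,0],[0,0,0,0]]}}

```text
clock: 8.4
tcp_pos: [0.4127, 0.2959, 0.0491]
tcp_rot: [0.0, 0.987, 0.161, 0.0]
contact_force: [0.0, -4.2, -2.7]
gripper_width: 0.0339
grip_force: 30.0
```

```bash
python3 plan.py; python3 - <<'E'
from h import *
for n in("top","side"): p,d=shot(n,"3"); np.savez(n+"3.npz",p=p,d=d)
a=[cv2.imread(f"pics/{n}3.png")[y:y+130,x:x+160] for n,x,y in(("top",80,160),("side",180,220))]
cv2.imwrite("pics/c3.png",cv2.resize(np.hstack(a),None,fx=2.4,fy=2.4))
E
```

```text
now 8.4 [412.7 295.9  49.1  18.5] w 0.0339 F [ 0.  -4.2 -2.7]
```

View pics/c3.png

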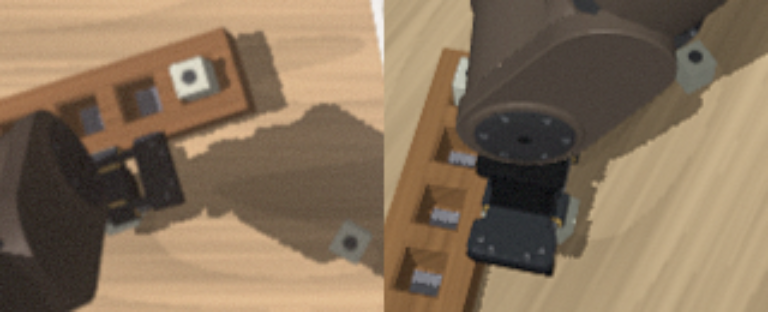

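The picture shows the prop's outer end at (570,218) swinging down beside the rack, and the contact force is about 5 N. I'll continue the tilt.

{"fn": "apply_moves", "kwargs": {"motion": [[0,0,0.16,0],[0.03,0,0.15,0],[0.06,0,0.15,0],[0.07,0,0.15,0],[0,0,0,0]]}}

```text
clock: 9.0
tcp_pos: [0.4164, 0.2971, 0.0302]
tcp_rot: [0.0, 0.987, 0.161, -0.001]
contact_force: [-4.5, -6.0, -3.6]
gripper_width: 0.0338
grip_force: 30.0
```

{"fn": "apply_moves", "kwargs": {"motion": [[0.1,0,0.05,0],[0.1,0,0.04,0],[0.1,0,0.04,0],[0.08,0,0.02,0],[0,0,0,0]]}}

```text
clock: 9.5
tcp_pos: [0.4236, 0.2993, 0.0252]
tcp_rot: [0.002, 0.987, 0.161, -0.005]
contact_force: [-18.7, -9.5, 1.4]
gripper_width: 0.0339
grip_force: 30.0
```

```bash
python3 plan.py
```

```text
now 9.5 [423.6 299.3  25.2  18.5] w 0.0339 F [-18.7  -9.5   1.4]
```

{"fn": "apply_moves", "kwargs": {"motion": [[-0.4,0,0,0],[-0.8,0,-0.6,0],[0,0,-1,0],[0,0,-1,0],[0,0,-1,0],[0,0,0,0]]}}

```text
clock: 10.1
tcp_pos: [0.3953, 0.2908, 0.1368]
tcp_rot: [-0.001, 0.987, 0.161, 0.003]
contact_force: [0.6, -0.6, -8.8]
gripper_width: 0.0337
grip_force: 30.0
```

```bash
python3 plan.py 405,170,133,. 527,-92,133,.; python3 - <<'E'
from h import *
for n in("top","side"): p,d=shot(n,"4"); np.savez(n+"4.npz",p=p,d=d)
a=[cv2.imread(f"pics/{n}4.png")[y:y+130,x:x+160] for n,x,y in(("top",80,160),("side",180,220))]
cv2.imwrite("pics/c4.png",cv2.resize(np.hstack(a),None,fx=2.4,fy=2.4))
E
```

```text
now 10.1 [395.3 290.8 136.8  18.5] w 0.0337 F [ 0.6 -0.6 -8.8]
405,170,133,. turn -0.0 shift [-0.97  3.92  0.13] rows>= 4.0
527,-92,133,. turn -0.0 shift [ 1.08  9.57 -0.  ] rows>= 10.0
```

View pics/c4.png

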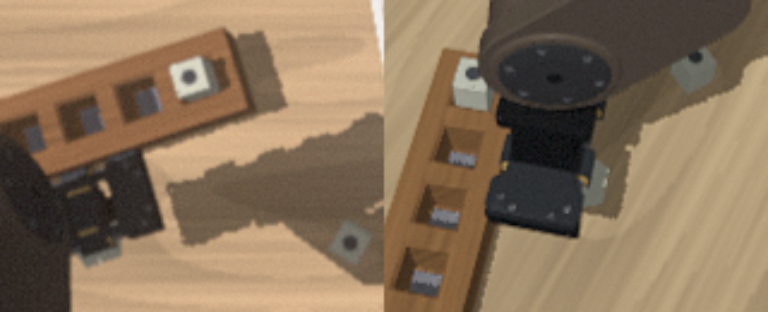

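```bash
cat > held.py <<'E'
import sys
from h import *
t=sys.argv[1]; s=readout.observe(); q=s["tcp_rot"]
M=R.from_quat([q[1],q[2],q[3],q[0]]).as_matrix(); psi=np.arctan2(M[1,0],M[0,0])
for n in("top","side"):
    f=np.load(f"{n}{t}.npz");P=cloud(n,f["d"]);hsv=cv2.cvtColor(f["p"],cv2.COLOR_RGB2HSV)
    L=(P-s["tcp_pos"])@M*1000; L[...,2]=-(L[...,2]-1000*-.0188)  # x fwd,y,z up rel. to grasp point
    m=(abs(L[...,0])<60)&(abs(L[...,1])<17)&(abs(L[...,2])<52)&(hsv[...,1]<70)&(hsv[...,2]>75)
    Q=L[m]; u=np.argwhere(m); print(n,len(Q))
    for a,b in list(zip(u,Q.round()))[::max(1,len(Q)//40)]: print(a[::-1],b.astype(int),hsv[a[0],a[1]])
E
python3 held.py 4
```

```text
top 81
[127 252] [-12  17 -14] [17 49 83]
[127 253] [-14  16 -14] [18 29 89]
[129 260] [-30  16 -13] [ 21  40 101]
[129 261] [-32  17 -10] [ 21  34 106]
[130 262] [-35  17 -14] [ 17  69 141]
[128 263] [-36  16  -2] [30 19 96]
[124 264] [-35   8   1] [26 23 89]
[126 264] [-36  12   1] [ 21  32 113]
[128 264] [-38  15  -4] [ 28  30 110]
[113 265] [-30 -13   7] [10 19 82]
[122 265] [-36   4   1] [ 23  31 108]
[124 265] [-37   8   1] [ 20  21 111]
[126 265] [-39  10  -5] [ 22  24 118]
[128 265] [-40  14  -5] [ 27  21 109]
[112 266] [-31 -16   5] [ 17  51 129]
[118 266] [-35  -4   4] [21 27 96]
[120 266] [-36  -1   1] [ 21  24 107]
[122 266] [-38   2  -1] [ 23  28 111]
[124 266] [-39   5  -4] [ 18  22 114]
[126 266] [-41  10  -3] [ 22  25 114]
[128 266] [-42  13  -6] [ 23  36 120]
[113 267] [-34 -16   2] [ 14  53 129]
[115 267] [-35 -11   3] [30 27 86]
[117 267] [-36  -8  -1] [ 20  28 109]
[119 267] [-38  -4   0] [ 21  24 107]
[121 267] [-39  -1  -3] [ 28  26 127]
[123 267] [-41   2  -6] [ 25  28 111]
[125 267] [-42   6  -7] [ 17  43 124]
[127 267] [-43   9 -10] [ 17  62 140]
[115 268] [-
[... 1874 characters left out ...]
7] [ 27  21 108]
[263 299] [-27 -16   6] [ 33  23 113]
[265 299] [-30 -15   6] [ 33  28 110]
[267 299] [-34 -11  -2] [ 33  26 109]
[269 299] [-38 -10  -2] [ 33  23 109]
[271 299] [-41  -6  -9] [ 28  31 106]
[266 300] [-32 -14   0] [ 36  24 108]
[268 300] [-36 -13   0] [ 38  28 109]
[270 300] [-40  -9  -6] [ 38  19 109]
[266 301] [-33 -15  -2] [ 35  25 110]
[268 301] [-37 -15  -1] [ 34  19 108]
[270 301] [-40 -11  -8] [ 30  23 110]
[266 302] [-33 -17  -3] [ 33  21 109]
[268 302] [-37 -15  -5] [ 39  23 109]
[270 302] [-41 -14  -7] [ 39  24 108]
[264 303] [-29 -17 -10] [ 33  23 111]
[268 303] [-37 -16  -7] [ 38  25 113]
[270 303] [-41 -16  -7] [ 35  28 109]
[265 304] [-31 -17 -13] [ 38  25 111]
```

The depth points put the prop at only about 45° tilt: its upper face slopes from (-27,+6) to (-42,-10) mm relative to the grasp point. The prop also slid about 12 mm in the grip. I'll push again, with the rack edge nearer the upper end.

{"fn": "apply_moves", "kwargs": {"motion": [[0.3,0,1,0],[0,0,1,0],[0,0,1,0],[0,0,0.6,0],[0,0,0.2,0],[0.2,0,0,0],[0.2,0,0,0],[0.08,0,0,0],[0.08,0,0,0],[0,0,0,0]]}}

```text
clock: 11.2
tcp_pos: [0.4191, 0.2982, 0.0203]
tcp_rot: [-0.0, 0.987, 0.161, 0.0]
contact_force: [0.2, -0.5, -8.7]
gripper_width: 0.0337
grip_force: 30.0
```

{"fn": "apply_moves", "kwargs": {"motion": [[0.06,0,0,0],[0.06,0,0,0],[0.06,0,0,0],[0,0,0,0]]}}

```text
clock: 11.6
tcp_pos: [0.4199, 0.2983, 0.0197]
tcp_rot: [0.001, 0.987, 0.161, -0.004]
contact_force: [-16.6, -5.1, 0.9]
gripper_width: 0.0341
grip_force: 30.0
```

```bash
python3 plan.py;python3 - <<'E'
from h import *
for n in("top","side"): p,d=shot(n,"5"); np.savez(n+"5.npz",p=p,d=d)
E
python3 held.py 5 | awk 'NR%2'
```

```text
now 11.6 [419.9 298.3  19.7  18.5] w 0.0341 F [-16.6  -5.1   0.9]
top 93
[142 246] [-32  16 -22] [19 50 97]
[138 248] [-35  13   2] [ 25  26 106]
[142 248] [-37  16 -18] [ 18  43 107]
[134 249] [-34   2   0] [18 26 97]
[138 249] [-37  11  -2] [ 24  31 115]
[142 249] [-39  17 -14] [ 14  47 103]
[130 250] [-33  -8   2] [24 26 99]
[134 250] [-36   1   1] [ 25  27 114]
[138 250] [-39   9  -7] [ 24  22 115]
[142 250] [-42  16 -13] [ 19  43 102]
[130 251] [-35  -9   0] [ 23  27 112]
[134 251] [-38   0  -2] [ 28  26 119]
[138 251] [-41   7  -9] [ 21  28 118]
[142 251] [-44  15 -15] [ 20  47 109]
[131 252] [-38  -8  -3] [ 24  31 116]
[135 252] [-41   1  -5] [ 20  22 138]
[139 252] [-44   9 -10] [ 24  33 124]
[129 253] [-39 -13  -1] [ 25  28 109]
[133 253] [-42  -6  -8] [ 23  26 127]
[137 253] [-45   3 -10] [ 23  29 152]
[130 254] [-42 -13  -7] [ 28  32 118]
[134 254] [-45  -5 -11] [ 21  35 153]
[131 255] [-45 -12 -10] [ 20  47 162]
side 130
[254 308] [-31  14   1] [ 36  21 121]
[257 309] [-37  15  -2] [ 26  34 114]
[258 310] [-40  14  -5] [ 33  25 122]
[257 311] [-38  12  -6] [ 34  18 116]
[256 312] [-36   8  -4] [ 36  22 117]
[255 313] [-35   4  -1] [ 33  20 117]
[253 314] [-31  -2   5] [ 33  21 120]
[259 314] [-44   7  -9] [ 30  24 160]
[257 315] [-40   2  -6] [ 35  20 152]
[255 316] [-36  -2  -2] [ 36  22 118]
[253 317] [-33  -8   2] [ 35  28 117]
[252 318] [-31 -11   3] [ 36  21 119]
[258 318] [-43  -3  -9] [ 36  20 176]
[256 319] [-40  -8  -3] [ 33  22 117]
[252 320] [-32 -14   0] [ 35  24 118]
[258 320] [-44  -7  -9] [ 24  38 136]
[255 321] [-38 -13  -4] [ 33  21 120]
[250 322] [-28 -17  -6] [ 35  28 119]
[248 323] [-23 -17 -13] [ 30  21 122]
[257 323] [-43 -15  -8] [ 28  26 138]
[248 325] [-23 -17 -25] [ 28  26 116]
[249 326] [-24 -13 -39] [ 19  69 104]
```

{"fn": "apply_moves", "kwargs": {"motion": [[0,0,-0.08,0],[0.06,0,0,0],[0.06,0,0,0],[0.06,0,0,0],[0,0,0,0]]}}

```text
clock: 12.2
tcp_pos: [0.4231, 0.2993, 0.0215]
tcp_rot: [0.002, 0.987, 0.161, -0.006]
contact_force: [-23.5, -6.5, 1.2]
gripper_width: 0.034
grip_force: 30.0
```

{"fn": "apply_moves", "kwargs": {"motion": [[0.06,0,0,0],[0.06,0,0,0],[0,0,0,0]]}}

```text
clock: 12.5
tcp_pos: [0.4252, 0.2999, 0.0211]
tcp_rot: [0.002, 0.987, 0.161, -0.008]
contact_force: [-28.3, -7.1, -0.1]
gripper_width: 0.0337
grip_force: 30.0
```

```bash
python3 plan.py;python3 - <<'E'
from h import *
for n in("top","side"): p,d=shot(n,"6"); np.savez(n+"6.npz",p=p,d=d)
E
sed -i 's/^    for a,b.*/    q=Q[(abs(Q[:,1])<13)\&(Q[:,0]<-15)]; o=q.mean(0); v=np.linalg.svd((q-o)[:,[0,2]],full_matrices=False)[2][0]; v=v*np.sign(v[1]); th=np.arctan2(v[1],v[0]); nn=[-np.sin(th),np.cos(th)]; print("theta",np.degrees(th).round(1),"face dist",(o[[0,2]]@nn).round(1),"along",np.percentile(q[:,[0,2]]@v,[2,98]).round(1))/' held.py
for i in 4 5 6; do python3 held.py $i;done
```

```text
now 12.5 [425.2 299.9  21.1  18.5] w 0.0337 F [-28.3  -7.1  -0.1]
top 2
top 94
theta 66.1 face dist 38.1 along [-56.4  -8.9]
side 126
theta 60.0 face dist 33.7 along [-37.7 -14.3]
top 131
theta 72.2 face dist 37.4 along [-52.9   3.7]
side 165
theta 48.9 face dist 28.1 along [-39.6 -11.9]held.py:10: RuntimeWarning: Mean of empty slice.
  q=Q[(abs(Q[:,1])<13)&(Q[:,0]<-15)]; o=q.mean(0); v=np.linalg.svd((q-o)[:,[0,2]],full_matrices=False)[2][0]; v=v*np.sign(v[1]); th=np.arctan2(v[1],v[0]); nn=[-np.sin(th),np.cos(th)]; print("theta",np.degrees(th).round(1),"face dist",(o[[0,2]]@nn).round(1),"along",np.percentile(q[:,[0,2]]@v,[2,98]).round(1))
  ret = um.true_divide(
Traceback (most recent call last):
  File "held.py", line 10, in <module>
    q=Q[(abs(Q[:,1])<13)&(Q[:,0]<-15)]; o=q.mean(0); v=np.linalg.svd((q-o)[:,[0,2]],full_matrices=False)[2][0]; v=v*np.sign(v[1]); th=np.arctan2(v[1],v[0]); nn=[-np.sin(th),np.cos(th)]; print("theta",np.degrees(th).round(1),"face dist",(o[[0,2]]@nn).round(1),"along",np.percentile(q[:,[0,2]]@v,[2,98]).round(1))
                                                       ~~~~~~~~~~~~~~~~~~~~~~~~~~~~~~~~~~~~~~~~~~~~~~~~~~~~^^^
IndexError: index 0 is out of bounds for axis 0 with size 0
```

The horizontal push now slides the prop instead of turning it, and it stays near 45°. New plan: rest it leaning against the rack face, let go, then push its foot in with closed fingertips so it comes upright against the rack.

{"fn": "apply_moves", "kwargs": {"motion": [[-0.15,0,0,0],[-0.1,0,0.05,0],[0,0,0.08,0],[0,0,0.08,0],[0,0,0,0]]}}

```text
clock: 13.1
tcp_pos: [0.4255, 0.3004, 0.0168]
tcp_rot: [-0.0, 0.987, 0.161, 0.001]
contact_force: [-5.2, -2.1, 6.2]
gripper_width: 0.0343
grip_force: 30.0
```

```bash
python3 plan.py;python3 - <<'E'
from h import *
for n in("top","side"): p,d=shot(n,"7"); np.savez(n+"7.npz",p=p,d=d)
P=cloud("side",np.load("side7.npz")["d"]); hsv=cv2.cvtColor(np.load("side7.npz")["p"],cv2.COLOR_RGB2HSV)
c=np.array([.4986,.3046]);a=np.radians(18.5)
X=(P[...,:2]-c)@np.array([[np.cos(a),-np.sin(a)],[np.sin(a),np.cos(a)]])*1000
m=(hsv[...,1]<50)&(hsv[...,2]>85)&(X[...,0]>-150)&(X[...,0]<-45)&(abs(X[...,1]-20)<25)&(P[...,2]>-.005)&(P[...,2]<.09)
Q=np.c_[X[m],P[...,2][m]*1000]; u=np.argwhere(m)
for k in range(0,len(Q),6): print(u[k][::-1],Q[k].round().astype(int))
E
```

```text
now 13.1 [425.5 300.4  16.8  18.5] w 0.0343 F [-5.2 -2.1  6.2]
[249 305] [-95   4  48]
[252 308] [-103    7   42]
[255 309] [-109    2   30]
[256 310] [-112    5   31]
[256 311] [-112    7   30]
[254 312] [-108   12   34]
[251 313] [-103   18   41]
[257 313] [-115    9   26]
[255 314] [-111   15   32]
[253 315] [-108   19   35]
[251 316] [-104   24   39]
[257 316] [-116   14   22]
[254 317] [-110   21   29]
[251 318] [-105   28   37]
[249 319] [-101   33   43]
[255 319] [-113   24   26]
[252 320] [-108   32   36]
[247 321] [-97  36  35]
[253 321] [-110   31   30]
[247 322] [-97  36  29]
[253 322] [-111   34   32]
[247 323] [-98  36  26]
[253 323] [-111   35   29]
[248 324] [-100   36   21]
[254 324] [-113   35   25]
[249 325] [-102   35   13]
```

{"fn": "apply_moves", "kwargs": {"motion": [[0,0,0,0],[0,0,0,0],[0,0,0,0],[0,0,0,0],[0,0,0,0]], "hand": 0.4}}

```text
clock: 13.7
tcp_pos: [0.4253, 0.3002, 0.0158]
tcp_rot: [0.0, 0.987, 0.161, -0.0]
contact_force: [0.0, 0.1, -7.0]
gripper_width: 0.0569
grip_force: 0.0
```

{"fn": "apply_moves", "kwargs": {"motion": [[0,0,-0.5,0],[0,0,-1,0],[0,0,-1,0],[-1,0,-0.5,0],[-1,0,0,0],[-1,0,0,0],[-1,0,0,0],[0,0,0,0]], "hand": 1}}

```text
clock: 14.5
tcp_pos: [0.3083, 0.2609, 0.1061]
tcp_rot: [0.0, 0.987, 0.161, -0.001]
contact_force: [-0.2, -0.3, -7.0]
gripper_width: 0.0017
grip_force: 0.0
```

```bash
python3 plan.py; cat > rk.py <<'E'
import sys
from h import *
c=np.array([.4986,.3046]);a=np.radians(18.5);N=sys.argv[1]
for n in("top","side"):
    p,d=shot(n,N); P=cloud(n,d);hsv=cv2.cvtColor(p,cv2.COLOR_RGB2HSV)
    X=(P[...,:2]-c)@np.array([[np.cos(a),-np.sin(a)],[np.sin(a),np.cos(a)]])*1000
    m=(hsv[...,1]<50)&(hsv[...,2]>85)&(X[...,0]>-170)&(X[...,0]<0)&(abs(X[...,1]-20)<40)&(P[...,2]>-.005)&(P[...,2]<.1)
    Q=np.c_[X[m],P[...,2][m]*1000]; print(n,len(Q))
    for k in range(0,len(Q),max(1,len(Q)//18)): print(Q[k].round().astype(int),end=" ")
E
python3 rk.py 8; python3 - <<'E'
import cv2,numpy as np
a=[cv2.imread(f"pics/{n}8.png")[y:y+130,x:x+160] for n,x,y in(("top",60,160),("side",180,220))]
cv2.imwrite("pics/c8.png",cv2.resize(np.hstack(a),None,fx=2.4,fy=2.4))
E
```

```text
now 14.5 [308.3 260.9 106.1  18.5] w 0.0017 F [-0.2 -0.3 -7. ]
top 520
[-2 28 18] [-48  23  66] [-51  27  71] [-57  25  75] [-68   3  46] [-67  18  81] [-74   5  76] [-78   3  30] [-74  26  79] [-81  15  73] [-87   5  64] [-92   3  26] [-87  29  61] [-95  13  55] [-102    4   22] [-101   20   45] [-102   33   44] [-113   10   29] [-116   18   24] side 692
[-43 -19  26] [-53   9  71] [-73  14  81] [-85   8  64] [-78  18  71] [-46  27  66] [-64  32  80] [-71  34  82] [-75  32  75] [-73  35  75] [-80  35  73] [-89  29  59] [-105   18   35] [-66  36  49] [-93  35  52] [-75  37  38] [-112   27   28] [-112   32   27] [-100   36   16]
```

View pics/c8.png

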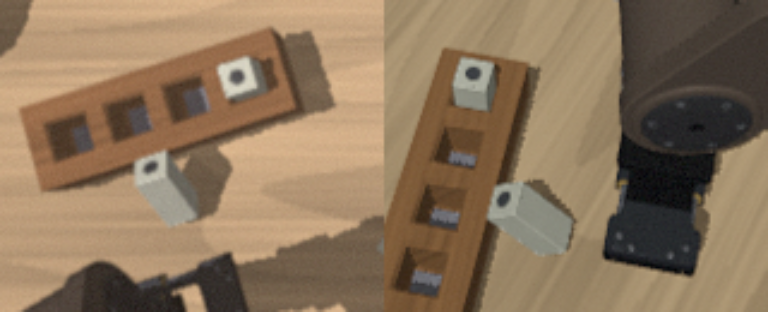

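The prop leans stably on the rack edge at about 53°, with its top at (152,165) and its foot at (180,215) in the left crop. Now I push the foot in.

{"fn": "apply_moves", "kwargs": {"motion": [[0,0,1,0],[0,0,1,0],[0,0,0.8,0],[0,0,0.24,0],[0.7,0,0,0],[0.7,0,0,0],[0.5,0,0,0],[0.2,0,0,0],[0.1,0,0,0],[0.08,0,0,0]]}}

```text
clock: 15.6
tcp_pos: [0.3758, 0.2836, 0.0149]
tcp_rot: [0.0, 0.987, 0.161, -0.0]
contact_force: [-1.1, -1.0, -7.9]
gripper_width: 0.0004
grip_force: 0.8
```

{"fn": "apply_moves", "kwargs": {"motion": [[0.08,0,0,0],[0.08,0,0,0],[0.08,0,0,0],[0.08,0,0,0],[0.08,0,0,0],[0.08,0,0,0],[0,0,0,0]]}}

```text
clock: 16.3
tcp_pos: [0.3904, 0.2886, 0.0148]
tcp_rot: [-0.0, 0.987, 0.161, 0.0]
contact_force: [0.2, -1.4, -6.6]
gripper_width: 0.0006
grip_force: 0.2
```

```bash
python3 plan.py; python3 rk.py 9
```

```text
now 16.3 [390.4 288.6  14.8  18.5] w 0.0006 F [ 0.2 -1.4 -6.6]
top 191
[ -1 -18  15] [-43   7  80] [-47   4  77] [-48   7  76] [-49  11  79] [-50  16  80] [-54   3  50] [-57   3  51] [-60   3  53] [-62   3  72] [-63   9  82] [-65   3  26] [-67   3  61] [-69   5  86] [-70   4  11] [-73   3  40] [-87   3  11] [-90   6  38] [-94   4  23] [-98  10  15] side 255
[-38  -6  59] [-41   6  75] [-56   8  81] [-40  17  77] [-44  23  78] [-60  25  83] [-68  28  88] [-39  32  75] [-1 15 15] [-67  34  85] [-60  35  80] [-58  36  77] [-51  36  68] [-46  36  61] [-51  36  57] [-57  36  55] [-66  36  54] [-62  37  44] [-68  37  35]
```

{"fn": "apply_moves", "kwargs": {"motion": [[0.08,0,0,0],[0.08,0,0,0],[0.08,0,0,0],[0.08,0,0,0],[0,0,0,0],[0,0,0,0]]}}

```text
clock: 17.0
tcp_pos: [0.3992, 0.2915, 0.0148]
tcp_rot: [0.0, 0.987, 0.161, 0.0]
contact_force: [-1.0, -0.2, -7.5]
gripper_width: 0.0003
grip_force: 0.3
```

```bash
python3 plan.py; python3 rk.py 10
```

```text
now 17.0 [399.2 291.5  14.8  18.5] w 0.0003 F [-1.  -0.2 -7.5]
top 124
[-2 29 13] [-11  36  17] [-48   6  79] [-49  11  80] [-52   3  60] [-53   7  81] [-54   4  46] [-56   7  82] [-57   3  50] [-56  13  81] [-60   2  70] [-59   3  19] [-62   4  81] [-62   3  33] [-75   3  35] [-78   3  44] [-80   3  56] [-82   4  62] [-84   3  16] [-86   2  31] [-88   8  23] side 124
[-45  11  82] [-47  19  80] [-51  24  82] [-55  24  79] [-56  28  83] [-57  29  81] [-55  32  81] [-49  34  78] [-1 18 16] [-52  37  80] [-2 20 17] [-53  36  73] [-3 23 18] [-53  35  66] [-3 23 12] [-55  36  65] [-53  37  59] [-53  37  56] [-55  37  51] [-57  37  47] [-54  37  33]
```

{"fn": "apply_moves", "kwargs": {"motion": [[-0.5,0,0,0],[-0.8,0,-0.6,0],[-0.8,0,-1,0],[0,0,-1,0],[0,0,-1,0],[0,0,-0.4,0],[0,0,0,0]], "hand": 0.3}}

```text
clock: 17.8
tcp_pos: [0.34, 0.272, 0.1364]
tcp_rot: [-0.001, 0.987, 0.161, 0.002]
contact_force: [0.8, -0.3, -7.5]
gripper_width: 0.0511
grip_force: 0.0
```

```bash
cat > tops.py <<'E'
import sys
from h import *
# tops.py lo hi xmin xmax ymin ymax (mm): prop tops in both views
lo,hi,x0,x1,y0,y1=[float(v)/1000 for v in sys.argv[1:7]]
for n in("top","side"):
    p,d=shot(n,sys.argv[7]); P=cloud(n,d);Z=P[...,2];hsv=cv2.cvtColor(p,cv2.COLOR_RGB2HSV)
    m=(Z>lo)&(Z<hi)&(P[...,0]>x0)&(P[...,0]<x1)&(P[...,1]>y0)&(P[...,1]<y1)&(hsv[...,1]<75)
    for b,s,c in blobs(m,25,3000): z=np.nanmedian(Z[b]); print(n,c.round(1),s[4],round(z*1000,1),rect(b,n,z),"mean",(P[b].mean(0)*1000).round(1))
E
python3 tops.py 72 90 380 480 220 340 11; python3 plan.py
```

```text
top [123.8 235.7] 211 80.2 [422.8 298.7  35.3  33.6 -71.5] mean [422.8 298.8  80. ]
side [236.8 304.2] 250 80.3 [423.6 302.   36.4  34.3 -71.1] mean [423.6 302.2  80.1]
now 17.9 [339.2 271.5 134.5  18.5] w 0.0588 F [-0.2 -0.4 -6. ]
```

```bash
python3 plan.py 423.1,299.8,134.5,18.5 .,.,33,. .,.,140,. 533,-90,140,. .,.,54,.
```

```text
now 17.9 [339.2 271.5 134.5  18.5] w 0.0588 F [-0.2 -0.4 -6. ]
423.1,299.8,134.5,18.5 turn -0.0 shift [ 2.95 -0.01  0.  ] rows>= 3.0
.,.,33,. turn -0.0 shift [0.   0.   3.38] rows>= 4.0
.,.,140,. turn -0.0 shift [ 0.    0.   -3.57] rows>= 4.0
533,-90,140,. turn -0.0 shift [-0.65 13.48 -0.  ] rows>= 14.0
.,.,54,. turn -0.0 shift [0.   0.   2.87] rows>= 3.0
```

{"fn": "apply_moves", "kwargs": {"motion": [[1,0,0,0],[1,0,0,0],[0.95,0,0,0],[0,0,0,0],[0,0,1,0],[0,0,1,0],[0,0,0.9,0],[0,0,0.48,0],[0,0,0,0]]}}

```text
clock: 18.8
tcp_pos: [0.4213, 0.2986, 0.0308]
tcp_rot: [0.001, 0.987, 0.161, -0.003]
contact_force: [-0.3, -1.0, -7.1]
gripper_width: 0.0667
grip_force: 0.0
```

{"fn": "apply_moves", "kwargs": {"motion": [[0,0,0,0],[0,0,0,0],[0,0,0,0],[0,0,0,0],[0,0,0,0],[0,0,0,0]], "hand": 1}}

```text
clock: 19.4
tcp_pos: [0.4233, 0.2997, 0.0339]
tcp_rot: [-0.0, 0.987, 0.161, 0.0]
contact_force: [-0.5, -1.5, -1.1]
gripper_width: 0.0339
grip_force: 30.0
```

{"fn": "apply_moves", "kwargs": {"motion": [[0,0,-0.6,0],[0,0,-1,0],[0,0,-1,0],[0,0,-1,0],[0,0,0,0]]}}

```text
clock: 19.9
tcp_pos: [0.4244, 0.3003, 0.1442]
tcp_rot: [-0.001, 0.987, 0.161, 0.003]
contact_force: [0.5, -1.1, -9.5]
gripper_width: 0.0339
grip_force: 30.0
```

{"fn": "apply_moves", "kwargs": {"motion": [[-0.05,0.96,0,0],[-0.05,0.96,0,0],[-0.05,0.96,0,0],[-0.05,0.96,0,0],[-0.05,0.96,0,0],[-0.05,0.96,0,0],[-0.05,0.96,0,0],[-0.05,0.96,0,0],[-0.05,0.96,0,0],[-0.05,0.96,0,0]]}}

```text
clock: 20.9
tcp_pos: [0.4999, 0.0205, 0.1396]
tcp_rot: [-0.0, 0.987, 0.161, -0.001]
contact_force: [1.1, -0.3, -8.5]
gripper_width: 0.0337
grip_force: 30.0
```

{"fn": "apply_moves", "kwargs": {"motion": [[-0.05,0.96,0,0],[-0.05,0.96,0,0],[-0.05,0.96,0,0],[0,0.96,0,0],[0,0,0,0],[0,0,0,0]]}}

```text
clock: 21.5
tcp_pos: [0.5319, -0.0891, 0.1397]
tcp_rot: [-0.001, 0.987, 0.16, -0.001]
contact_force: [-0.5, -0.4, -8.8]
gripper_width: 0.0341
grip_force: 30.0
```

```bash
python3 plan.py 533,-90,53,18.5
```

```text
now 21.5 [531.9 -89.1 139.7  18.4] w 0.0341 F [-0.5 -0.4 -8.8]
533,-90,53,18.5 turn -0.01 shift [0.03 0.04 2.89] rows>= 3.0
```

{"fn": "apply_moves", "kwargs": {"motion": [[0,0,1,0],[0,0,1,0],[0,0,0.65,0],[0,0,0.2,0],[0,0,0.06,0],[0,0,0.05,0],[0,0,0,0]]}}

```text
clock: 22.2
tcp_pos: [0.5329, -0.0889, 0.0533]
tcp_rot: [0.0, 0.987, 0.161, 0.001]
contact_force: [0.1, -0.2, -8.4]
gripper_width: 0.0343
grip_force: 30.0
```

```bash
python3 plan.py .,.,53,.
```

```text
now 22.2 [532.9 -88.9  53.3  18.5] w 0.0343 F [ 0.1 -0.2 -8.4]
.,.,53,. turn -0.0 shift [0.   0.   0.01] rows>= 1.0
```

{"fn": "apply_moves", "kwargs": {"motion": [[0,0,0.05,0],[0,0,0.04,0],[0,0,0.02,0],[0,0,0,0]]}}

```text
clock: 22.6
tcp_pos: [0.5331, -0.089, 0.0518]
tcp_rot: [0.001, 0.987, 0.161, 0.001]
contact_force: [-5.8, 1.2, 19.7]
gripper_width: 0.0338
grip_force: 30.0
```

{"fn": "apply_moves", "kwargs": {"motion": [[0,0,0,0],[0,0,0,0],[0,0,0,0],[0,0,0,0],[0,0,-0.2,0],[0,0,-1,0],[0,0,-1,0],[0,0,-1,0],[0,0,0,0],[0,0,0,0]], "hand": 0.3}}

```text
clock: 23.6
tcp_pos: [0.5324, -0.0889, 0.145]
tcp_rot: [0.0, 0.987, 0.161, 0.0]
contact_force: [0.2, -0.7, -7.4]
gripper_width: 0.0666
grip_force: 0.0
```

```bash
python3 tops.py 85 108 470 700 -160 60 12; python3 plan.py 611,3.2,150,76.5 .,.,.,-14
```

```text
top [296.4 133.1] 62 98.0 [ 673.8 -119.    34.5   12.    78.7] mean [ 673.9 -119.4   97.6]
top [247.  158.1] 201 97.8 [610.4   2.8  35.6  33.3 -13.8] mean [610.5   2.8  97.5]
side [241.5 145. ] 146 98.2 [ 661.2 -111.    43.    42.    74.7] mean [ 661.8 -112.7   96.6]
side [276.7 169. ] 129 97.4 [531.7 -82.   45.4  35.3 -67.2] mean [530.6 -81.4  96.2]
side [234.9 178.5] 172 98.2 [609.7   7.5  41.9  41.4 -12.2] mean [610.6   6.4  96.6]
now 23.7 [532.  -88.8 143.8  18.5] w 0.0665 F [-0.1 -0.2 -6.7]
611,3.2,150,76.5 turn -8.44 shift [ 3.6   1.85 -0.21] rows>= 4.0
.,.,.,-14 turn 13.16 shift [ 0. -0. -0.] rows>= 0.0
```

Prop_c stands on the slab with its top measured at 97.4 mm, released. Next is prop_a.

{"fn": "apply_moves", "kwargs": {"motion": [[0,0,0,-0.95],[0,0,0,-0.95],[0,0,0,-0.95],[0,0,0,-0.95],[0,0,0,-0.95],[0,0,0,-0.95],[0,0,0,-0.95],[0,0,0,-0.95],[0,0,0,-0.74],[0,0,0,0]]}}

```text
clock: 24.7
tcp_pos: [0.5321, -0.0889, 0.1438]
tcp_rot: [-0.001, 0.789, 0.615, -0.001]
contact_force: [0.6, -0.5, -6.6]
gripper_width: 0.0668
grip_force: 0.0
```

{"fn": "apply_moves", "kwargs": {"motion": [[0.9,0.46,0,0],[0.9,0.46,0,0],[0.9,0.46,0,0],[0.9,0.46,0,0],[0,0,0,0]]}}

```text
clock: 25.2
tcp_pos: [0.6138, 0.0045, 0.1439]
tcp_rot: [-0.0, 0.789, 0.614, -0.0]
contact_force: [-0.9, -0.2, -6.1]
gripper_width: 0.0667
grip_force: 0.0
```

```bash
python3 tops.py 85 108 470 700 -160 60 13; python3 plan.py 611,3.2,110,75.8 .,.,70,.  .,.,190,. 488.9,334.2,190,108.5 .,.,67,.
```

```text
top [295.8 137.8] 185 97.7 [ 661.2 -116.4   37.    33.6  -14.1] mean [ 662.1 -117.7   97.2]
top [287.8 189.6] 97 97.8 [534.9 -95.7  34.3  19.1  10.7] mean [533.2 -96.3  97.6]
side [276.6 168.2] 154 98.1 [531.6 -81.5  47.   34.9 -70.7] mean [532.1 -83.4  96.7]
side [234.8 178.5] 172 97.9 [610.    8.2  42.6  42.   76.7] mean [610.7   6.5  96.5]
now 25.3 [612.    2.5 144.   75.8] w 0.0664 F [ 0.9 -0.7 -6.6]
611,3.2,110,75.8 turn -0.0 shift [ 0.01 -0.04  1.13] rows>= 2.0
.,.,70,. turn -0.0 shift [0.   0.   1.33] rows>= 2.0
.,.,190,. turn -0.0 shift [ 0.  0. -4.] rows>= 4.0
488.9,334.2,190,108.5 turn -4.76 shift [11.75 -0.36 -0.  ] rows>= 12.0
.,.,67,. turn -0.0 shift [0.  0.  4.1] rows>= 5.0
```

{"fn": "apply_moves", "kwargs": {"motion": [[0,-0.04,0.9,0],[0,0,0.9,0],[0,0,0.5,0],[0,0,0.17,0],[0,0,0,0]]}}

```text
clock: 25.8
tcp_pos: [0.6108, 0.0018, 0.0707]
tcp_rot: [-0.0, 0.789, 0.614, -0.001]
contact_force: [1.2, -0.5, -7.1]
gripper_width: 0.0667
grip_force: 0.0
```

{"fn": "apply_moves", "kwargs": {"motion": [[0,0,0,0],[0,0,0,0],[0,0,0,0],[0,0,0,0],[0,0,0,0],[0,0,0,0]], "hand": 1}}

```text
clock: 26.4
tcp_pos: [0.6116, 0.0026, 0.0715]
tcp_rot: [0.0, 0.789, 0.615, 0.0]
contact_force: [1.3, -0.6, -4.3]
gripper_width: 0.0339
grip_force: 29.8
```

{"fn": "apply_moves", "kwargs": {"motion": [[0,0,-0.5,0],[0,0,-0.9,0],[0,0,-0.9,0],[0,0,-0.7,0],[0,0,0,-0.96],[0,0,0,-0.96],[0,0,0,-0.96],[0,0,0,-0.96],[0,0,0,-0.92]]}}

```text
clock: 27.3
tcp_pos: [0.6112, 0.0026, 0.161]
tcp_rot: [-0.0, 0.582, 0.813, -0.0]
contact_force: [-0.5, -1.5, -8.2]
gripper_width: 0.034
grip_force: 29.8
```

{"fn": "apply_moves", "kwargs": {"motion": [[0.98,-0.03,0,0],[0.98,-0.03,0,0],[0.98,-0.03,0,0],[0.98,-0.03,0,0],[0.98,-0.03,0,0],[0.98,-0.03,0,0],[0.98,-0.03,0,0],[0.98,-0.03,0,0],[0.98,-0.03,0,0],[0.98,-0.03,0,0]]}}

```text
clock: 28.3
tcp_pos: [0.5085, 0.2794, 0.161]
tcp_rot: [-0.0, 0.584, 0.812, -0.0]
contact_force: [1.1, -0.7, -8.2]
gripper_width: 0.0339
grip_force: 29.8
```

{"fn": "apply_moves", "kwargs": {"motion": [[0.98,-0.03,0,0],[0.97,-0.03,0,0],[0,0,0,0],[0,0,0,0],[0,0,0,0]]}}

```text
clock: 28.8
tcp_pos: [0.4891, 0.3325, 0.1611]
tcp_rot: [0.0, 0.584, 0.812, -0.0]
contact_force: [0.3, -0.9, -6.7]
gripper_width: 0.0342
grip_force: 29.8
```

```bash
python3 plan.py 488.9,334.2,.,108.5 .,.,67,.; python3 tops.py 85 108 470 700 -160 60 14;  python3 tops.py 50 68 380 600 180 430 15 | head -0; python3 - <<'E'
from h import *
for n in("top","side"):
    p,d=shot(n,"16"); P=cloud(n,d); hsv=cv2.cvtColor(p,cv2.COLOR_RGB2HSV)
a=[cv2.imread(f"pics/{n}16.png")[y:y+130,x:x+160] for n,x,y in(("top",50,140),("side",160,230))]
cv2.imwrite("pics/c16.png",cv2.resize(np.hstack(a),None,fx=2.4,fy=2.4))
E
```

```text
now 28.8 [489.1 332.5 161.1 108.5] w 0.0342 F [ 0.3 -0.9 -6.7]
488.9,334.2,.,108.5 turn 0.01 shift [ 0.06  0.01 -0.  ] rows>= 1.0
.,.,67,. turn -0.0 shift [0.   0.   3.14] rows>= 4.0
top [295.1 137.9] 199 97.5 [ 661.7 -116.1   36.3   34.2  -14.7] mean [ 661.9 -116.1   97.1]
top [284.1 189.9] 203 97.5 [532.4 -87.5  34.9  33.8 -71.6] mean [532.6 -87.4  97.2]Exception ignored on flushing sys.stdout:
BrokenPipeError: [Errno 32] Broken pipe
```

View pics/c16.png

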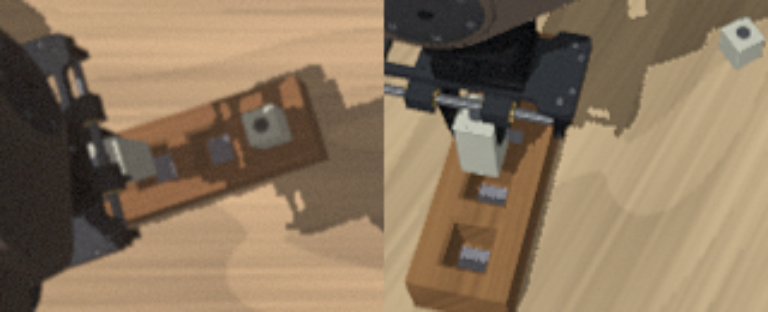

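The held prop hangs over the pocket at (165,165) in the left crop. The top view of the free-standing prop_c also gives the camera-to-arm offset, about (+0.8, -1.4) mm. Inserting.

{"fn": "apply_moves", "kwargs": {"motion": [[0.02,0,0.8,0],[0,0,0.5,0],[0,0,0.25,0],[0,0,0.15,0],[0,0,0.15,0],[0,0,0,0]]}}

```text
clock: 29.7
tcp_pos: [0.4888, 0.3338, 0.1056]
tcp_rot: [0.0, 0.584, 0.812, -0.0]
contact_force: [-0.3, -1.0, -8.1]
gripper_width: 0.0338
grip_force: 29.8
```

```bash
python3 plan.py .,.,69,.
```

```text
now 29.7 [488.8 333.8 105.6 108.6] w 0.0338 F [-0.3 -1.  -8.1]
.,.,69,. turn -0.0 shift [0.   0.   1.22] rows>= 2.0
```

{"fn": "apply_moves", "kwargs": {"motion": [[0,0,0.3,0],[0,0,0.3,0],[0,0,0.3,0],[0,0,0.2,0],[0,0,0.12,0],[0,0,0,0]]}}

```text
clock: 30.3
tcp_pos: [0.4889, 0.3338, 0.0688]
tcp_rot: [0.0, 0.584, 0.812, -0.0]
contact_force: [-0.2, -0.7, -9.1]
gripper_width: 0.034
grip_force: 29.9
```

{"fn": "apply_moves", "kwargs": {"motion": [[0,0,0,0],[0,0,0,0],[0,0,0,0],[0,0,0,0],[0,0,0,0],[0,0,-0.3,0],[0,0,-1,0],[0,0,-1,0],[0,0,-0.8,0],[0,0,0,0]], "hand": 0.3}}

```text
clock: 31.3
tcp_pos: [0.4899, 0.3345, 0.1656]
tcp_rot: [0.001, 0.584, 0.812, 0.003]
contact_force: [0.7, 0.1, -7.1]
gripper_width: 0.0663
grip_force: 0.0
```

```bash
python3 plan.py 662.5,-117.5,160,75.5 .,.,70,.; python3 tops.py 80 115 440 560 180 420 17
```

```text
now 31.3 [489.9 334.5 165.6 108.6] w 0.0663 F [ 0.7  0.1 -7.1]
662.5,-117.5,160,75.5 turn 4.81 shift [-13.14   9.34   0.19] rows>= 14.0
.,.,70,. turn -0.0 shift [0. 0. 3.] rows>= 3.0
top [159.  192.1] 213 92.0 [527.3 215.1  35.6  35.3  17.7] mean [527.3 215.4  91.5]
top [109.1 208.6] 236 94.8 [487.2 331.4  38.4  35.2 -71. ] mean [487.2 331.9  93.9]
side [202.6 300.6] 288 95.2 [487.  337.4  39.9  36.  -71.3] mean [487.5 337.   93.9]
```

{"fn": "apply_moves", "kwargs": {"motion": [[0,0,0,0.97],[0,0,0,0.96],[0,0,0,0.96],[0,0,0,0.96],[0,0,0,0.96]]}}

```text
clock: 31.9
tcp_pos: [0.4882, 0.3335, 0.1602]
tcp_rot: [-0.0, 0.792, 0.61, -0.001]
contact_force: [0.0, -0.5, -5.8]
gripper_width: 0.0668
grip_force: 0.0
```

{"fn": "apply_moves", "kwargs": {"motion": [[-0.94,0.667,0,0],[-0.94,0.667,0,0],[-0.94,0.667,0,0],[-0.94,0.667,0,0],[-0.94,0.667,0,0],[-0.94,0.667,0,0],[-0.94,0.667,0,0],[-0.94,0.667,0,0],[-0.94,0.667,0,0],[-0.94,0.667,0,0]]}}

```text
clock: 32.9
tcp_pos: [0.6115, 0.0093, 0.1602]
tcp_rot: [-0.001, 0.791, 0.612, -0.001]
contact_force: [-0.2, -0.0, -7.5]
gripper_width: 0.0665
grip_force: 0.0
```

{"fn": "apply_moves", "kwargs": {"motion": [[-0.94,0.667,0,0],[-0.94,0.667,0,0],[-0.94,0.667,0,0],[-0.94,0.667,0,0],[0,0,0,0],[0,0,0,0]]}}

```text
clock: 33.5
tcp_pos: [0.6604, -0.119, 0.16]
tcp_rot: [-0.001, 0.791, 0.612, -0.001]
contact_force: [-0.2, 0.0, -6.6]
gripper_width: 0.0667
grip_force: 0.0
```

```bash
python3 plan.py 662.5,-117.5,.,75.5 .,.,70,.; python3 tops.py 80 115 440 560 180 420 18
```

```text
now 33.5 [ 660.4 -119.   160.    75.4] w 0.0667 F [-0.2  0.  -6.6]
662.5,-117.5,.,75.5 turn -0.01 shift [ 0.07  0.06 -0.  ] rows>= 1.0
.,.,70,. turn -0.0 shift [0. 0. 3.] rows>= 4.0
top [159.1 192. ] 215 91.8 [527.5 214.9  36.   35.5 -72.3] mean [527.4 215.2  91.3]
top [109.2 208.7] 242 94.8 [486.8 331.1  38.7  35.9 -71. ] mean [486.9 331.8  93.7]
side [217.1 252.2] 226 92.2 [527.6 219.8  40.6  35.6 -72.2] mean [528.  219.4  91.2]
side [202.7 300.6] 285 95.2 [487.  337.5  40.1  36.2 -70.7] mean [487.3 337.   94. ]
```

{"fn": "apply_moves", "kwargs": {"motion": [[0.07,0.06,1,0],[0,0,1,0],[0,0,0.7,0],[0,0,0.3,0],[0,0,0,0]]}}

```text
clock: 34.1
tcp_pos: [0.6628, -0.1161, 0.0711]
tcp_rot: [-0.001, 0.79, 0.613, -0.001]
contact_force: [-0.1, -0.2, -6.5]
gripper_width: 0.0669
grip_force: 0.0
```

{"fn": "apply_moves", "kwargs": {"motion": [[0,0,0,0],[0,0,0,0],[0,0,0,0],[0,0,0,0],[0,0,0,0],[0,0,0,0]], "hand": 1}}

```text
clock: 34.7
tcp_pos: [0.6635, -0.1171, 0.0725]
tcp_rot: [0.0, 0.791, 0.612, 0.0]
contact_force: [0.2, -1.3, -3.7]
gripper_width: 0.0339
grip_force: 29.9
```

{"fn": "apply_moves", "kwargs": {"motion": [[0,0,-0.5,0],[0,0,-0.9,0],[0,0,-0.9,0],[0,0,-0.7,0],[0,0,0,-0.96],[0,0,0,-0.96],[0,0,0,-0.96],[0,0,0,-0.96],[0,0,0,-0.96]]}}

```text
clock: 35.6
tcp_pos: [0.6632, -0.117, 0.163]
tcp_rot: [0.0, 0.582, 0.813, 0.0]
contact_force: [-0.1, -1.3, -8.6]
gripper_width: 0.0336
grip_force: 29.9
```

```bash
python3 plan.py 508.8,274.2,.,108.5
```

```text
now 35.6 [ 663.2 -117.   163.   108.8] w 0.0336 F [-0.1 -1.3 -8.6]
508.8,274.2,.,108.5 turn 0.04 shift [14.   -0.74 -0.  ] rows>= 14.0
```

{"fn": "apply_moves", "kwargs": {"motion": [[0.93,-0.05,-0.2,0.04],[0.93,-0.05,-0.2,0],[0.93,-0.05,-0.1,0],[0.93,-0.05,0,0],[0.93,-0.05,0,0],[0.93,-0.05,0,0],[0.93,-0.05,0,0],[0.93,-0.05,0,0],[0.93,-0.05,0,0],[0.93,-0.05,0,0]]}}

```text
clock: 36.6
tcp_pos: [0.5612, 0.1443, 0.178]
tcp_rot: [0.0, 0.586, 0.81, 0.0]
contact_force: [1.0, -0.2, -7.6]
gripper_width: 0.0343
grip_force: 29.9
```

{"fn": "apply_moves", "kwargs": {"motion": [[0.94,-0.06,0,0],[0.94,-0.06,0,0],[0.94,-0.06,0,0],[0.94,-0.06,0,0],[0.94,0,0,0],[0,0,0,0],[0,0,0,0],[0,0,0,0]]}}

```text
clock: 37.4
tcp_pos: [0.511, 0.2743, 0.1774]
tcp_rot: [0.0, 0.586, 0.81, -0.0]
contact_force: [0.2, -0.1, -8.1]
gripper_width: 0.0341
grip_force: 29.9
```

```bash
python3 plan.py 508.8,274.2,108,108.5 .,.,69.5,.
```

```text
now 37.4 [511.  274.3 177.4 108.2] w 0.0341 F [ 0.2 -0.1 -8.1]
508.8,274.2,108,108.5 turn -0.04 shift [ 0.02 -0.07  2.31] rows>= 3.0
.,.,69.5,. turn -0.0 shift [0.   0.   1.28] rows>= 2.0
```

{"fn": "apply_moves", "kwargs": {"motion": [[0.02,-0.07,0.8,0],[0,0,0.7,0],[0,0,0.4,0],[0,0,0.25,0],[0,0,0.15,0],[0,0,0,0]]}}

```text
clock: 38.0
tcp_pos: [0.5088, 0.2747, 0.108]
tcp_rot: [0.0, 0.586, 0.81, -0.0]
contact_force: [1.0, -0.4, -8.9]
gripper_width: 0.034
grip_force: 29.9
```

```bash
python3 plan.py .,.,69.5,.
```

```text
now 38.0 [508.8 274.7 108.  108.2] w 0.034 F [ 1.  -0.4 -8.9]
.,.,69.5,. turn -0.0 shift [0.   0.   1.28] rows>= 2.0
```

{"fn": "apply_moves", "kwargs": {"motion": [[0,0,0.3,0],[0,0,0.3,0],[0,0,0.3,0],[0,0,0.2,0],[0,0,0.16,0],[0,0,0,0]]}}

```text
clock: 38.6
tcp_pos: [0.5087, 0.2749, 0.0699]
tcp_rot: [0.0, 0.586, 0.81, -0.0]
contact_force: [0.5, -0.5, -8.1]
gripper_width: 0.0341
grip_force: 29.9
```

{"fn": "apply_moves", "kwargs": {"motion": [[0,0,0,0],[0,0,0,0],[0,0,0,0],[0,0,0,0],[0,0,0,0],[0,0,-0.3,0],[0,0,-1,0],[0,0,-1,0],[0,0,-0.8,0],[0,0,0,0]], "hand": 0.3}}

```text
clock: 39.6
tcp_pos: [0.5098, 0.2754, 0.1667]
tcp_rot: [0.002, 0.586, 0.81, 0.002]
contact_force: [0.9, 0.0, -6.5]
gripper_width: 0.0663
grip_force: 0.0
```

```bash
python3 plan.py 533.1,-89,.,108.5 .,.,71,.; python3 tops.py 80 115 440 560 180 420 19
```

```text
now 39.6 [509.8 275.4 166.7 108.2] w 0.0663 F [ 0.9  0.  -6.5]
533.1,-89,.,108.5 turn -0.04 shift [-11.77  -3.12  -0.  ] rows>= 12.0
.,.,71,. turn -0.0 shift [0.   0.   3.19] rows>= 4.0
top [159. 192.] 214 92.1 [527.6 214.9  36.1  34.9 -73. ] mean [527.4 215.3  91.7]
top [134.8 200. ] 215 95.1 [507.1 272.3  37.2  36.3 -69.7] mean [507.8 271.7  94.1]
side [214.6 254.8] 118 91.6 [528.3 225.7  30.9  29.8  22.9] mean [529.4 227.8  90.3]
side [210.5 275. ] 255 95.0 [506.8 278.1  40.9  36.2 -71.1] mean [507.2 277.5  93.7]
side [202.7 300.7] 291 95.2 [486.9 337.5  40.   36.5 -71. ] mean [487.3 337.2  93.9]
```

Two props are seated, with their tops at 95 mm as expected. Now prop_c.

{"fn": "apply_moves", "kwargs": {"motion": [[-0.98,-0.26,0,-0.04],[-0.98,-0.26,0,0],[-0.98,-0.26,0,0],[-0.98,-0.26,0,0],[-0.98,-0.26,0,0],[-0.98,-0.26,0,0],[-0.98,-0.26,0,0],[-0.98,-0.26,0,0],[-0.98,-0.26,0,0],[-0.98,-0.26,0,0]]}}

```text
clock: 40.7
tcp_pos: [0.527, -0.0299, 0.1617]
tcp_rot: [-0.001, 0.584, 0.812, -0.001]
contact_force: [0.7, -0.7, -6.1]
gripper_width: 0.0666
grip_force: 0.0
```

{"fn": "apply_moves", "kwargs": {"motion": [[-0.98,-0.26,0,0],[-0.98,-0.26,0,0],[0,0,0,0],[0,0,0,0],[0,0,0,0]]}}

```text
clock: 41.2
tcp_pos: [0.5312, -0.0887, 0.1625]
tcp_rot: [-0.001, 0.584, 0.812, -0.0]
contact_force: [0.1, -0.8, -5.6]
gripper_width: 0.0663
grip_force: 0.0
```

```bash
python3 plan.py 533.1,-89,.,108.5 .,.,71,.
```

```text
now 41.2 [531.2 -88.7 162.5 108.5] w 0.0663 F [ 0.1 -0.8 -5.6]
533.1,-89,.,108.5 turn 0.0 shift [-0.03  0.06 -0.  ] rows>= 1.0
.,.,71,. turn -0.0 shift [0.   0.   3.05] rows>= 4.0
```

{"fn": "apply_moves", "kwargs": {"motion": [[-0.03,0.06,1,0],[0,0,1,0],[0,0,0.75,0],[0,0,0.3,0],[0,0,0,0]]}}

```text
clock: 41.7
tcp_pos: [0.5332, -0.0889, 0.0709]
tcp_rot: [-0.001, 0.584, 0.812, -0.0]
contact_force: [0.9, -0.4, -5.5]
gripper_width: 0.0665
grip_force: 0.0
```

{"fn": "apply_moves", "kwargs": {"motion": [[0,0,0,0],[0,0,0,0],[0,0,0,0],[0,0,0,0],[0,0,0,0],[0,0,0,0]], "hand": 1}}

```text
clock: 42.3
tcp_pos: [0.5338, -0.0898, 0.0722]
tcp_rot: [0.0, 0.584, 0.812, 0.0]
contact_force: [-0.1, -0.3, -2.5]
gripper_width: 0.0337
grip_force: 29.9
```

{"fn": "apply_moves", "kwargs": {"motion": [[0,0,-0.5,0],[0,0,-0.9,0],[0,0,-1,0],[0,0,-1,0],[0,0,0,0]]}}

```text
clock: 42.8
tcp_pos: [0.5349, -0.09, 0.1768]
tcp_rot: [0.003, 0.584, 0.812, 0.001]
contact_force: [0.7, -0.3, -9.2]
gripper_width: 0.0343
grip_force: 29.9
```

```bash
python3 plan.py 469.2,391.9,.,108.5
```

```text
now 42.8 [534.9 -90.  176.8 108.5] w 0.0343 F [ 0.7 -0.3 -9.2]
469.2,391.9,.,108.5 turn -0.0 shift [15.93  3.02 -0.  ] rows>= 16.0
```

{"fn": "apply_moves", "kwargs": {"motion": [[0.937,0.178,0,0],[0.937,0.178,0,0],[0.937,0.178,0,0],[0.937,0.178,0,0],[0.937,0.178,0,0],[0.937,0.178,0,0],[0.937,0.178,0,0],[0.937,0.178,0,0],[0.937,0.178,0,0],[0.937,0.178,0,0]]}}

```text
clock: 43.8
tcp_pos: [0.4942, 0.1948, 0.1719]
tcp_rot: [-0.001, 0.584, 0.812, -0.001]
contact_force: [-0.1, -0.9, -8.2]
gripper_width: 0.034
grip_force: 29.9
```

{"fn": "apply_moves", "kwargs": {"motion": [[0.937,0.178,0,0],[0.937,0.178,0,0],[0.937,0.178,0,0],[0.937,0.178,0,0],[0.937,0.178,0,0],[0.937,0.178,0,0],[0.937,0.178,0,0],[0,0,0,0],[0,0,0,0],[0,0,0,0]]}}

```text
clock: 44.8
tcp_pos: [0.468, 0.3913, 0.1727]
tcp_rot: [-0.0, 0.584, 0.811, -0.001]
contact_force: [1.0, -1.3, -8.7]
gripper_width: 0.0338
grip_force: 29.9
```

```bash
python3 plan.py 469.2,391.9,108,108.5 .,.,69.3,.
```

```text
now 44.8 [468.  391.3 172.7 108.5] w 0.0338 F [ 1.  -1.3 -8.7]
469.2,391.9,108,108.5 turn -0.0 shift [0.   0.05 2.16] rows>= 3.0
.,.,69.3,. turn -0.0 shift [0.   0.   1.29] rows>= 2.0
```

{"fn": "apply_moves", "kwargs": {"motion": [[0,0.05,0.8,0],[0,0,0.6,0],[0,0,0.36,0],[0,0,0.25,0],[0,0,0.15,0],[0,0,0,0]]}}

```text
clock: 45.4
tcp_pos: [0.4696, 0.3926, 0.1088]
tcp_rot: [-0.0, 0.584, 0.811, -0.0]
contact_force: [0.2, -1.1, -8.1]
gripper_width: 0.0337
grip_force: 29.9
```

```bash
python3 plan.py .,.,69.3,.
```

```text
now 45.4 [469.6 392.6 108.8 108.5] w 0.0337 F [ 0.2 -1.1 -8.1]
.,.,69.3,. turn -0.0 shift [0.   0.   1.32] rows>= 2.0
```

{"fn": "apply_moves", "kwargs": {"motion": [[0,0,0.3,0],[0,0,0.3,0],[0,0,0.3,0],[0,0,0.25,0],[0,0,0.15,0],[0,0,0,0]]}}

```text
clock: 46.0
tcp_pos: [0.4696, 0.3928, 0.0696]
tcp_rot: [0.0, 0.584, 0.812, -0.0]
contact_force: [-0.6, -1.3, -8.6]
gripper_width: 0.0336
grip_force: 30.0
```

{"fn": "apply_moves", "kwargs": {"motion": [[0,0,0,0],[0,0,0,0],[0,0,0,0],[0,0,0,0],[0,0,0,0],[0,0,-0.3,0],[0,0,-1,0],[0,0,-1,0],[0,0,-0.8,0],[0,0,0,0]], "hand": 0.3}}

```text
clock: 47.0
tcp_pos: [0.4706, 0.3936, 0.1666]
tcp_rot: [0.001, 0.584, 0.812, 0.003]
contact_force: [0.7, -0.8, -6.4]
gripper_width: 0.0669
grip_force: 0.0
```

{"fn": "apply_moves", "kwargs": {"motion": [[-1,0,0,0],[-1,0,0,0],[-1,0,0,0],[-1,0,0,0],[-1,0,0,0],[-1,0,0,0],[-1,0,0,0],[-1,0,0,0],[-1,0,0,0],[0,0,0,0]]}}

```text
clock: 48.0
tcp_pos: [0.5557, 0.134, 0.1619]
tcp_rot: [-0.0, 0.585, 0.811, -0.001]
contact_force: [0.5, -0.6, -6.9]
gripper_width: 0.0668
grip_force: 0.0
```

```bash
python3 plan.py; python3 tops.py 80 115 420 560 180 440 20;python3 - <<'E'
import cv2,numpy as np
a=[cv2.imread(f"pics/{n}20.png")[y:y+130,x:x+160] for n,x,y in(("top",50,140),("side",140,230))]
cv2.imwrite("pics/c20.png",cv2.resize(np.hstack(a),None,fx=2.4,fy=2.4))
E
```

```text
now 48.0 [555.7 134.  161.9 108.3] w 0.0668 F [ 0.5 -0.6 -6.9]
top [ 83.6 217. ] 246 95.0 [467.4 390.2  39.3  35.7 -72.7] mean [467.3 390.9  93.9]
side [217.1 252.2] 228 92.2 [527.5 220.   40.8  35.8 -71.5] mean [527.9 219.4  91.1]
side [210.5 275. ] 261 95.0 [506.6 278.   41.3  36.2 -70. ] mean [507.1 277.7  93.8]
side [202.7 300.6] 289 95.2 [487.  337.4  39.9  36.2 -70.7] mean [487.4 337.1  94. ]
side [194.2 328.3] 322 95.5 [467.1 396.1  38.3  36.6 -71.6] mean [467.7 396.   94.4]
```

View pics/c20.png

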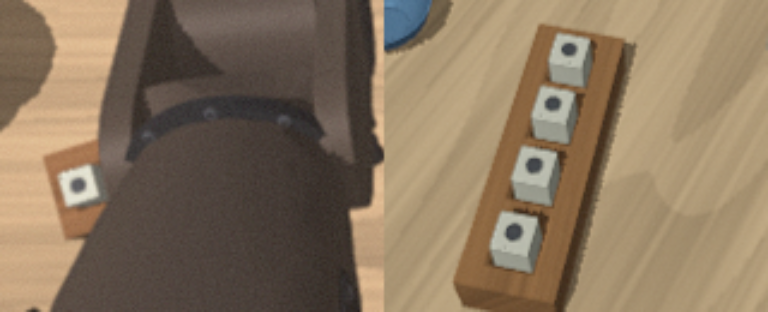

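All four pockets are filled in the side crop, at (570,60), (554,112), (535,172) and (516,240). The props are upright, the three placed ones have their tops at 95 mm, and the gripper is clear. Handing in.

```bash
python3 -c "
from cell import ticket; print(ticket.close_job())"
```

```text
the job is handed in; nothing more can be done
None
```

The three props are in the three free pockets, with prop_c first stood on the slab and let go; I handed the job in at 48 s and no verdict came back.

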